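# Take the pepper mill out of the wooden box and shut the box

### The arm

A 6-joint arm with a two-finger parallel gripper is mounted at the origin on a cart in front of the work surface, level with it; the furniture and walls round the work are solid. World frame = base frame: x ahead of the robot, y to its left, z up, the work surface at z = 0. Lengths are in m, angles in degrees, forces in N, time in s.
With the tool pointing down it reaches from about 0.325 to 0.775 m from the base axis. Payload 5.5 kg.
Tool frame: the origin (TCP) lies at the centre of the arm's flange, where the gripper is bolted on; the fingertips stand 182 mm ahead of it and the grasp point (between the pads) lies 163 mm ahead of it; z points along the fingers, y is the line along which they close (so a half turn about z gives the same grasp; the last joint's range is limited). The gripper opens to 88 mm and grips with 3 to 60 N. Pads are 20 mm wide; open, the fingers measure 115 mm over their backs; the gripper's body (75 mm by 178 mm) begins 61 mm behind the grasp point.
Start: joints at [-67.363, 5.22, 70.514, -0, 104.267, -3.249], TCP at [0.262, -0.54, 0.405] pointing down, gripper open.
Joint ranges: [-164.24, 164.24], [-49.07, 125.15], [9.68, 141.18], [-86.29, 266.29], [3.28, 154.24], [-151.56, 151.56]. Speed limits (degrees/s): [147.25, 147.25, 172.46, 180, 180, 180].

### API

Orientations are given as [roll, pitch, yaw] about the fixed x, y, z axes, in that order (R = Rz(yaw) Ry(pitch) Rx(roll)).
In Python, from station import r gives the robot as it stands. The module is installed in compiled form; this text tells all that it offers. Calls block until the motion is done:
- r.reach(position, orientation): joint-space move of the TCP to a pose.
- r.servo_line(position, rotation=None, speed=0.15): straight line of the TCP; rotation=None keeps the orientation; speed is the mean speed in m/s.
- r.move_joints(angles): joint-space move.
- r.let_go() and r.grab(squeeze=None): open the fingers fully, or close them until they stop; squeeze is the grip in N (None keeps the last).
- r.wait(seconds).
- r.inverse_kinematics(position, orientation): joint angles nearest the present ones, or None.
- r.sense(): the state.
- r.snapshot(name): name is "side" or "top"; returns a dict with "frame" (384x512x3 uint8, red, green, blue), "fx", "fy", "cx", "cy" (pixels), "R" (3x3) and "t" (3): a world point X has camera coordinates R X + t. Camera axes: x right, y down, z forward; pixel columns grow to the right and rows downward; lengths in m; the calibration is good to about 2 mm. A picture is of the moment at which its call begins. There is no depth.
A pose or a line that the arm cannot do raises r.IKError and nothing moves.
- r.hand_in(): hands the job in; it is judged then, once.
The state is a dict: "clock": time; "joints": joint angles; "joint_vel": joint speeds; "joint_torque": joint torques, N m; "tcp_pos": TCP position; "orientation": TCP orientation; "contact_force": force on the tool from outside, world axes, zero at the start; "torque": the same for the moment, N m; "opening": finger opening in m; "gripper_force": force on a finger pad.
Only numpy, scipy, OpenCV 4.12 (cv2) and the standard library are available. Lean on these libraries where they do the work, as an engineer would, in place of code of your own. Each camera call takes 0.05 s, during which the arm holds its last target. There are 200 camera calls.

### The job

Someone left the pepper mill leaning in the open wooden box, so the box cannot be shut. First take the mill out and stand it upright on the worktop beside the salt shaker, no more than about 12 cm from it, without dropping it; then lower the box's lid until it is fully closed. Leave the salt shaker, the soup tin and the lemon where they are.

Things in the scene. Friction and masses are not known exactly. Their poses are not given: they have to be found in the camera images.
- box: Wooden storage box with brass fittings, open, fixed on the worktop: 112 mm deep (its x, pointing from the front to the hinge), 156 mm wide (y); origin at the centre of its underside. Walls 5 mm thick and 82 mm high, floor 5 mm up; inside x -51 to 51, y -73 to 73 mm; closed 91 mm high. It stands turned: its x points ahead and to the robot's left, 0.75 to 1.3 rad from the world's x.
- box_lid (a joint): Angle of the box's lid: 0 is closed, it grows as the lid opens, stop at 1.75 rad; at the start 1.15 to 1.4. The hinge is stiff: the lid stays where it is left, and some 1 to 2 N across its free edge move it.
- box_hinge (a point): Middle of the lid's hinge line (parallel to the box's y), at (58, 0, 83) mm in the box's frame, level with the lid's inner face.
- lid_edge (a point): Middle of the lid's free edge on its outer face; closed it lies at (-58, 0, 91) mm in the box's frame. The lid is a flat board 116 mm from hinge to free edge, 160 mm wide, 8 mm thick.
- pepper_mill: Turned dark wood pepper mill, 170 mm long, about 0.18 kg: round foot 58 mm across, round head 49 mm across (123 to 159 mm from the foot), small metal knob on top. Origin at the centre of its foot, z along its axis to the top. At the start it leans about 39 degrees over the box's front wall, foot inside against the back wall; its upper half stands clear of the box.
- mill_grip (a point): Point on the mill's axis 128 mm from its foot, about 48 mm across there: a good place to grip.
- salt_shaker: Salt shaker with a domed metal top, 44 mm across, 90 mm high, standing left or right of the box; origin at the centre of its underside. Leave it alone.
- soup_tin: Food tin, 76 mm across, 110 mm high, standing on the other side of the box; origin at the centre of its underside. Leave it alone.
- lemon: Lemon, 74 x 53 x 52 mm, lying on the worktop; origin at the centre of its underside. Leave it alone.

How it is judged (in metres and radians):
On the way, in this order (a step that is already met when the one before it is completed fails the run):
1. the mill stands upright on the worktop beside the salt shaker, let go, while the lid is still open (angle between pepper_mill's own z axis and vertical below 0.1 rad and height (world z) of pepper_mill below 0.008 m and horizontal distance between pepper_mill and salt_shaker below 0.14 m and linear speed of pepper_mill below 0.03 m/s and contact force between the fingers and pepper_mill below 0.1 N and value of joint box_lid above 0.3 rad), for 0.2 s.
2. the lid is closed (value of joint box_lid below 0.06 rad), for 0.2 s.
At the end, for the whole second after the job is handed in: The lid is closed to within 0.06 rad; the pepper mill stands on the worktop, upright to within 0.1 rad, its axis within 140 mm of the salt shaker's, at rest and not held (angle between pepper_mill's own z axis and vertical below 0.1 rad and height (world z) of pepper_mill below 0.008 m and horizontal distance between pepper_mill and salt_shaker below 0.14 m and linear speed of pepper_mill below 0.03 m/s and contact force between the fingers and pepper_mill below 0.1 N and value of joint box_lid below 0.06 rad); the robot touches nothing.
It fails at once if the mill falls or is thrown (faster than 0.9 m/s while not held) (linear speed of pepper_mill above 0.9 m/s and contact force between the fingers and pepper_mill below 0.1 N).
It fails at once if the salt shaker is moved by more than 30 mm (distance of salt_shaker from where it was at the start of the episode above 0.03 m).
It fails at once if the soup tin is moved by more than 30 mm (distance of soup_tin from where it was at the start of the episode above 0.03 m).
It fails at once if the lemon is moved by more than 30 mm (distance of lemon from where it was at the start of the episode above 0.03 m).
It also fails if it takes over 61 s, if anything falls off the work surface, if the arm or the gripper's body presses on something with over 40 N, if the wrist force passes 120 N, or if a joint passes its speed limit or range.

## Working session

There is one attempt and no reset: what is moved stays moved. The work goes in short steps, each a Python script; the robot and the scene stay as the last script left them, time stands still between calls to the robot, and variables do not carry over. Pictures are saved under pics/ and viewed, at most 10 in all, crops included, and the job is handed in when it is done.

```bash
mkdir -p pics; ls; python3 - <<'E'
from station import r
import cv2,numpy as np,pickle
d={}
for n in("side","top"):
    s=r.snapshot(n);d[n]=s
    cv2.imwrite(f"pics/{n}0.png",cv2.resize(s["frame"][:,:,::-1],(768,576),interpolation=cv2.INTER_CUBIC))
    C=-np.array(s["R"]).T@s["t"];print(n,s["fx"],s["fy"],s["cx"],s["cy"],C.round(3),np.array(s["R"]).round(3).tolist())
pickle.dump(d,open("s0.pkl","wb"))
print(r.sense())
E
```

```text
pics
side 495.56067483946765 495.56067483946765 255.20154640107344 194.33139517938193 [-0.683  0.521  0.772] [[-0.391, -0.92, 0.012], [-0.415, 0.164, -0.895], [0.822, -0.355, -0.446]]
top 426.6664353826327 426.6664353826327 255.0383986031019 192.9467692356228 [0.469 0.005 1.322] [[-0.01, -1.0, 0.012], [-0.999, 0.01, -0.04], [0.04, -0.012, -0.999]]
{'clock': 0.1, 'joints': array([-6.73619521e+01,  5.26050024e+00,  7.05741316e+01, -1.48778235e-03,
        1.04266848e+02, -3.24737095e+00]), 'joint_vel': array([-0.0309947 , -0.17447834, -0.11989756,  0.00449633,  0.06050638,
        0.06482189]), 'joint_torque': array([ 3.29434115e-03, -4.47859454e+01, -4.07569349e+01,  7.01944227e-02,
        2.84482352e-02, -1.02001152e-04]), 'tcp_pos': array([ 0.26197381, -0.53985378,  0.4036102 ]), 'orientation': array([-1.79898602e+02, -4.30828567e-03,  2.58850497e+01]), 'contact_force': array([-0.42530011,  0.19976269,  0.13316372]), 'torque': array([-0.01063076, -0.03717495, -0.00944343]), 'gripper_force': 0.0, 'opening': 0.08798082275463458}
```

View pics/side0.png

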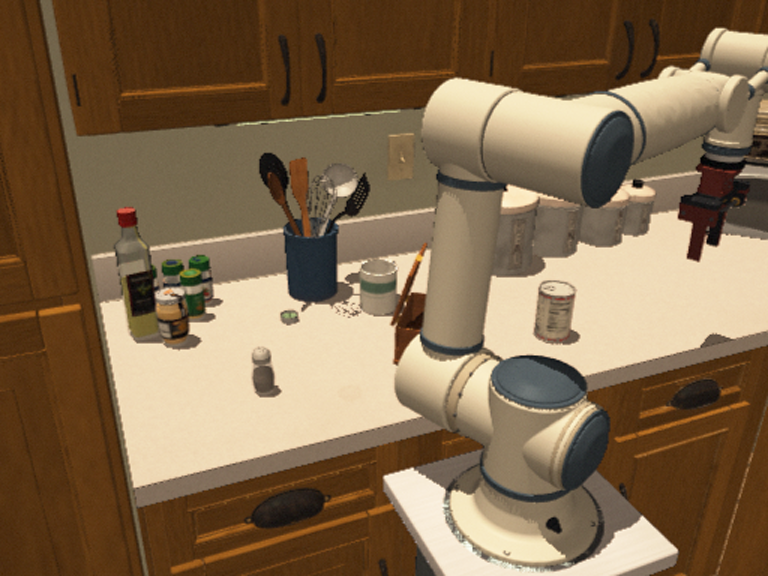

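View pics/top0.png

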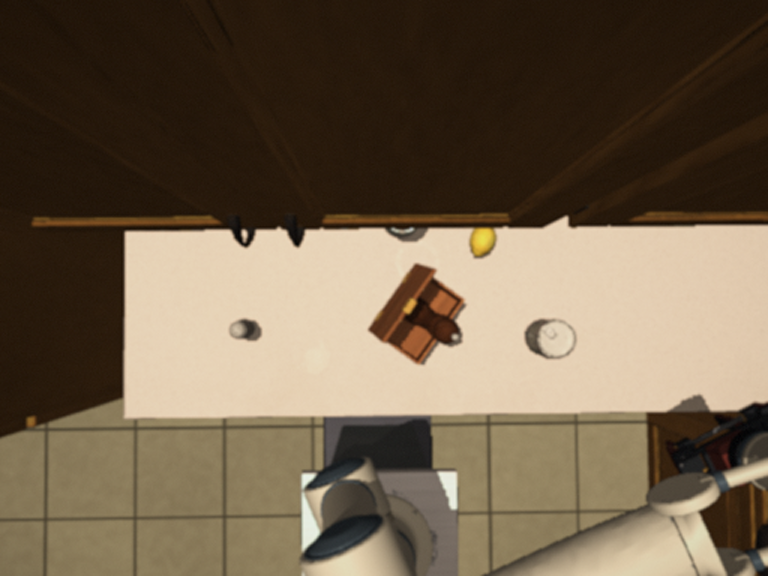

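Top view: salt (243,329), box about (418,315) with the lid at upper left, mill head at about (450,337), tin (551,338), lemon (482,240). The arm hides the box from the side camera, so I'll lean it out of the way and look again.

```bash
cat > h.py <<'E'
import numpy as np,cv2,pickle
from station import r
def ray(s,u,v):
    R=np.array(s["R"]);C=-R.T@np.array(s["t"])
    d=R.T@np.array([(u-s["cx"])/s["fx"],(v-s["cy"])/s["fy"],1.]);return C,d/np.linalg.norm(d)
def onz(s,u,v,z):
    C,d=ray(s,u,v);return C+d*(z-C[2])/d[2]
def tri(s1,p1,s2,p2):
    a,d=ray(s1,*p1);b,e=ray(s2,*p2)
    k=np.linalg.lstsq(np.c_[d,-e],b-a,rcond=None)[0]
    P,Q=a+d*k[0],b+e*k[1];return (P+Q)/2,np.linalg.norm(P-Q)
def proj(s,X):
    c=np.array(s["R"])@X+np.array(s["t"]);return np.array([s["fx"]*c[0]/c[2]+s["cx"],s["fy"]*c[1]/c[2]+s["cy"]])
def crop(s,n,x0,y0,x1,y1,k):
    cv2.imwrite(f"pics/{n}.png",cv2.resize(s["frame"][y0:y1,x0:x1,::-1],None,fx=k,fy=k,interpolation=cv2.INTER_CUBIC))
E
python3 - <<'E'
from h import *
st=r.sense()
r.reach([0.42,-0.52,0.40],st["orientation"])
d={n:r.snapshot(n) for n in("side","top")};pickle.dump(d,open("s1.pkl","wb"))
crop(d["side"],"side1",160,140,400,290,3.3)
crop(d["top"],"top1",235,165,325,250,7)
for k,u,v in(("salt",243,329),("tin",551,338),("lemon",482,240)):
    print(k,onz(d["top"],u/1.5,v/1.5,.09 if k=="salt" else .11 if k=="tin" else .026).round(3))
E
```

```text
salt [0.445 0.258 0.09 ]
tin [ 0.422 -0.328  0.11 ]
lemon [ 0.619 -0.214  0.026]
```

View pics/side1.png

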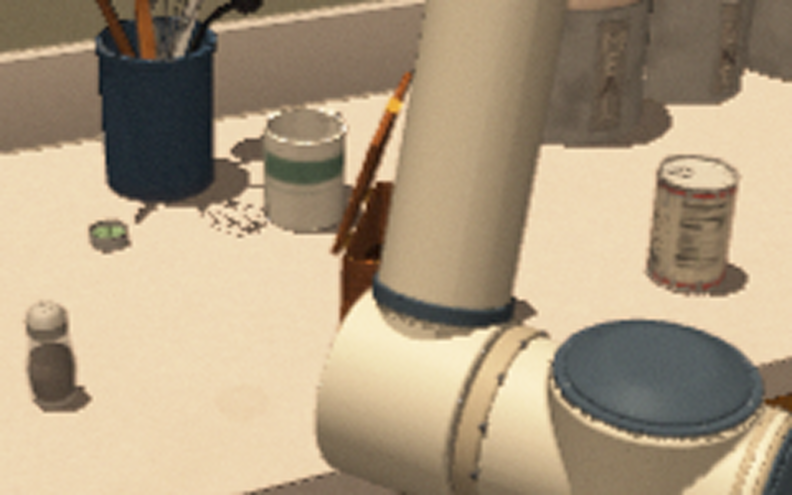

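View pics/top1.png

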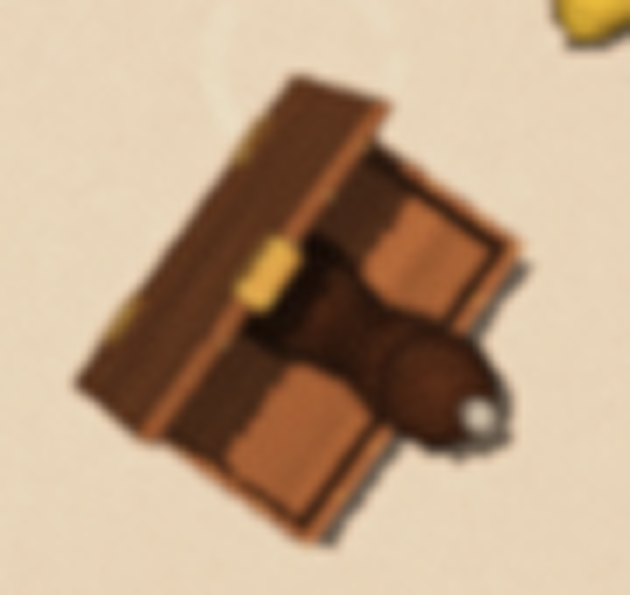

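Top crop: front wall's top corners at (520,245) and (308,540), hinge-side lid end, clasp at (270,273), mill head centre about (437,385), knob (478,415). The box is still hidden in the side view, so I'll work from the top view and the known heights.

```bash
python3 - <<'E'
from h import *
d=pickle.load(open("s1.pkl","rb"));s=d["top"];S=d["side"]
P=lambda u,v,z:onz(s,235+u/7,165+v/7,z)
a,b=P(520,245,.082),P(308,540,.082)
e=b-a;L=np.linalg.norm(e);y=e/L;x=np.array([y[1],-y[0],0]);z=np.array([0,0,1.])
O=(a+b)/2+.056*x;O[2]=0
print("L",L,"yaw",np.arctan2(x[1],x[0]),"O",O)
B=lambda p:(np.array([x,y,z])@(p-O)).round(4)
print("knob",B(P(478,415,.153)),"head",B(P(437,385,.137)),"neckL/R",B(P(375,290,.09)),B(P(352,378,.09)))
# mill side contour at waist-> axis; lid free edge
C=-np.array(s["R"]).T@s["t"]
for n,p in(("edge1 inner/top",(390,105)),("edge2",(150,437)),("out1",(297,77)),("out2",(80,382))):
    c,dr=ray(s,235+p[0]/7,165+p[1]/7);
    c2=B(c);d2=np.array([x,y,z])@dr
    # where is |p-hinge| = .116 in xz plane
    h=np.array([.058,0,.083]);w=(c2-h)[[0,2]];v=d2[[0,2]]
    k=np.roots([v@v,2*w@v,w@w-.116**2]);k=k[np.isreal(k)].real
    for kk in k:
        q=c2+kk*d2;print(n,q.round(4),"ang",np.arctan2(q[2]-.083,-(q[0]-.058)))
# clasp in both views
cs=tri(s,(235+270/7,165+273/7),S,(160+396/3.3,140+103/3.3));print("clasp",B(cs[0]),cs)
# salt
print("salt",tri(s,(243/1.5,329/1.5),S,(160+47/3.3,140+305/3.3)),"base",onz(S,160+52/3.3,140+400/3.3,0))
hs=cv2.cvtColor(s["frame"],cv2.COLOR_RGB2HSV)
E
```

```text
L 0.15081410950188573 yaw 0.9334647523979649 O [ 0.46902012 -0.07773215  0.        ]
knob [-0.0744 -0.0046  0.153 ] head [-0.0562 -0.0054  0.137 ] neckL/R [-0.0175 -0.0243  0.09  ] [-0.031   0.0107  0.09  ]
edge1 inner/top [ 0.018  -0.1032 -0.0259] ang -1.218429287021017
edge1 inner/top [ 0.0259 -0.0782  0.1945] ang 1.2907209274764926
edge2 [ 0.018   0.0819 -0.0259] ang -1.2189479206329903
edge2 [0.026  0.0767 0.1945] ang 1.291154755286127
out1 [ 0.0594 -0.0895 -0.033 ] ang -1.5832705288489577
out1 [ 0.0607 -0.0656  0.199 ] ang 1.5939776577421012
out2 [ 0.058   0.0806 -0.033 ] ang -1.570932755355732
out2 [0.0595 0.0753 0.199 ] ang 1.5837524414506097
clasp [ 0.0245 -0.      0.1981] (array([ 0.48363746, -0.05804623,  0.19807965]), np.float64(0.002290450112291655))
salt (array([0.44598902, 0.26320742, 0.08603857]), np.float64(0.008182054188262665)) base [0.4399203  0.27009133 0.        ]
```

```bash
cat >> h.py <<'E'
from scipy.spatial.transform import Rotation as Ro
YAW=.9335;O=np.array([.469,-.0777,0]);bx=np.array([np.cos(YAW),np.sin(YAW),0]);by=np.array([-bx[1],bx[0],0]);bz=np.array([0,0,1.])
W=lambda p:O+p[0]*bx+p[1]*by+p[2]*bz
def pose(grip,tilt,sg=1):  # grasp point (world), tool direction tilted from straight down toward box +x (deg); fingers close along box y
    t=np.radians(tilt);zt=np.sin(t)*bx-np.cos(t)*bz;yt=sg*by
    return grip-.163*zt,Ro.from_matrix(np.c_[np.cross(yt,zt),yt,zt]).as_euler("xyz",degrees=True)
a=np.array([-np.sin(np.radians(39)),0,np.cos(np.radians(39))])
G=np.array([-.052,-.005,.123]);SALT=np.array([.444,.263,0])
PL=SALT+.095*np.array([-.5,-.866,0])
WP=[("pre",W(G+.11*a),39),("grip",W(G),39),("lift",W(G+[-.055,0,.15]),39),("up",np.array([.36,-.17,.36]),0),
 ("mid",np.array([.34,0.03,.37]),0),("over",PL+[0,0,.25],0),("place",PL+[0,0,.128],0),("off",PL+[0,0,.28],0)]
E
python3 - <<'E'
from h import *
for sg in(1,-1):
  for n,p,t in WP:
    q=r.inverse_kinematics(*pose(p,t,sg));print(sg,n,p.round(3),pose(p,t,sg)[0].round(3),None if q is None else np.round(q,0))
E
```

```text
1 pre [ 0.401 -0.178  0.208] [ 0.34  -0.261  0.335] None
1 grip [ 0.442 -0.122  0.123] [ 0.381 -0.205  0.25 ] None
1 lift [ 0.409 -0.167  0.273] [ 0.348 -0.249  0.4  ] None
1 up [ 0.36 -0.17  0.36] [ 0.36  -0.17   0.523] None
1 mid [0.34 0.03 0.37] [0.34  0.03  0.533] [  -1.  -29.   87.   -0.  123. -144.]
1 over [0.396 0.181 0.25 ] [0.396 0.181 0.413] [  20.  -20.   93.   -0.  107. -123.]
1 place [0.396 0.181 0.128] [0.396 0.181 0.291] [  20.  -20.  105.   -0.   95. -123.]
1 off [0.396 0.181 0.28 ] [0.396 0.181 0.443] [  20.  -19.   89.   -0.  110. -123.]
-1 pre [ 0.401 -0.178  0.208] [ 0.34  -0.261  0.335] [-56. -19. 104.  38. 106. -12.]
-1 grip [ 0.442 -0.122  0.123] [ 0.381 -0.205  0.25 ] [-47. -19. 113.  38.  94. -10.]
-1 lift [ 0.409 -0.167  0.273] [ 0.348 -0.249  0.4  ] [-54. -20.  98.  40. 110.  -6.]
-1 up [ 0.36 -0.17  0.36] [ 0.36  -0.17   0.523] [-30. -22.  83.  -0. 119.   6.]
-1 mid [0.34 0.03 0.37] [0.34  0.03  0.533] [ -1. -29.  87.  -0. 123.  36.]
-1 over [0.396 0.181 0.25 ] [0.396 0.181 0.413] [ 20. -20.  93.  -0. 107.  57.]
-1 place [0.396 0.181 0.128] [0.396 0.181 0.291] [ 20. -20. 105.  -0.  95.  57.]
-1 off [0.396 0.181 0.28 ] [0.396 0.181 0.443] [ 20. -19.  89.  -0. 110.  57.]
```

```bash
python3 - <<'E'
from h import *
w={n:pose(p,t,-1) for n,p,t in WP}
r.reach(*w["pre"]); r.servo_line(w["grip"][0],None,.1)
s=r.sense();print(s["clock"],s["contact_force"].round(2))
r.grab(25)
s=r.sense();print(s["clock"],s["contact_force"].round(2),s["opening"],s["gripper_force"])
d={n:r.snapshot(n) for n in("side","top")};pickle.dump(d,open("s2.pkl","wb"))
crop(d["top"],"top2",215,155,345,270,5)
E
```

```text
3.425 [ 0.66  1.01 -0.1 ]
4.1417 [0.43 0.46 0.05] 0.04754167031208194 24.84582185803447
```

View pics/top2.png

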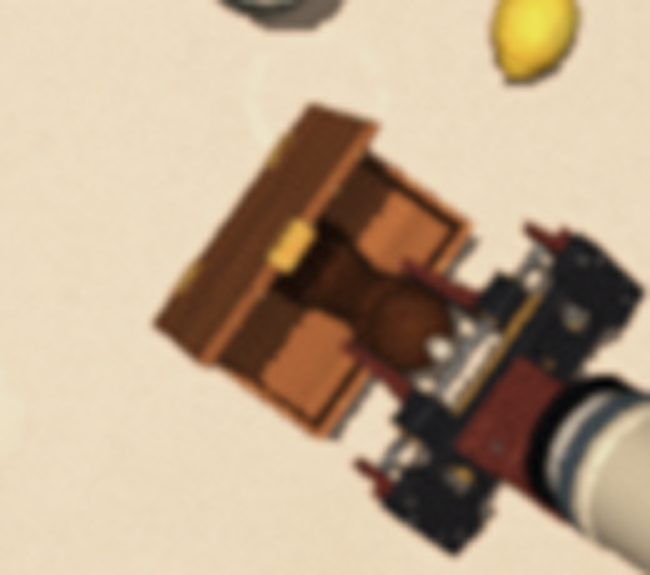

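The fingers hold the head on both sides around (400,320), opening 47.5 mm as expected. Next: lift, turn it upright and carry it over.

```bash
python3 - <<'E'
from h import *
w={n:pose(p,t,-1) for n,p,t in WP}
r.servo_line(w["lift"][0],None,.08)
s=r.sense();print(s["clock"],s["contact_force"].round(2),s["opening"])
r.servo_line(*w["up"],speed=.12);r.servo_line(w["mid"][0],speed=.15);r.servo_line(w["over"][0],speed=.12);r.wait(.3)
s=r.sense();print(s["clock"],s["contact_force"].round(2),s["torque"].round(3),s["opening"],s["tcp_pos"])
d={n:r.snapshot(n) for n in("side","top")};pickle.dump(d,open("s3.pkl","wb"))
crop(d["side"],"side3",90,60,330,290,2.5)
E
```

```text
6.3917 [ 0.35 -0.12 -2.49] 0.04715371281709891
11.3833 [-0.63  0.5  -1.08] [-0.008 -0.072  0.033] 0.04758873017853879 [0.39647638 0.18058456 0.41316951]
```

View pics/side3.png

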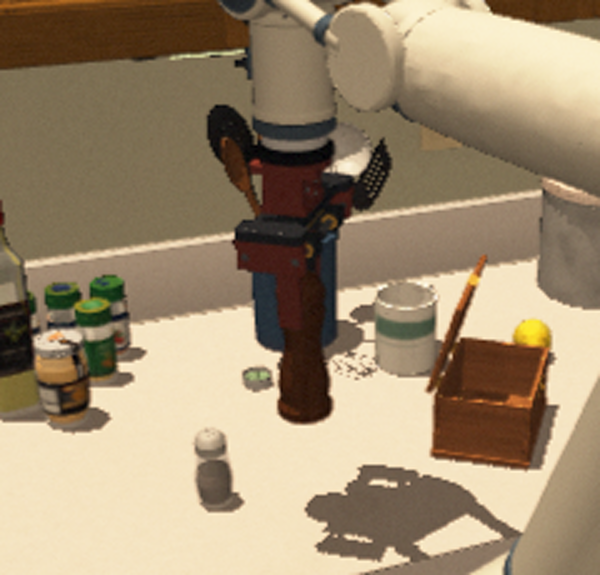

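The mill hangs between the fingers, foot at about (305,408), box open and empty at right. It looks a few degrees off vertical, so I'll measure that before lowering it.

```bash
python3 - <<'E'
from h import *
d=pickle.load(open("s3.pkl","rb"));S=d["side"];f=S["frame"].astype(int)
lum=f.sum(2)
for v in range(180,228,3):
    row=lum[v,185:240];c=np.where(row<230)[0]+185;print(v,c.min() if len(c) else 0,c.max() if len(c) else 0)
g=r.sense()["tcp_pos"]-[0,0,.163]
for h in(0,.029,.06,.128):print(h,proj(S,g-[0,0,.128-h]).round(1))
crop(d["top"],"top3",130,120,250,250,4.5)
E
```

```text
180 192 223
183 192 223
186 192 223
189 192 224
192 193 224
195 193 224
198 196 221
201 203 219
204 203 219
207 202 220
210 202 220
213 202 221
216 202 220
219 202 221
222 201 222
225 202 221
0 [210.7 223.8]
0.029 [210.3 214.1]
0.06 [210.  203.5]
0.128 [209.2 179.4]
```

The measured axis matches the vertical projection to within 1 px, so the mill is upright. Lower it.

```bash
python3 - <<'E'
from h import *
p0=r.sense()["tcp_pos"];f0=r.sense()["contact_force"]
r.servo_line([p0[0],p0[1],.303],speed=.06)
z=.303
while z>.280:
    z-=.0015;r.servo_line([p0[0],p0[1],z],speed=.02);s=r.sense()
    df=(s["contact_force"]-f0)[2]
    if df>3:break
print(s["clock"],z,s["tcp_pos"],s["contact_force"].round(2))
r.let_go();r.wait(.3)
s=r.sense();print(s["clock"],s["contact_force"].round(2),s["opening"])
r.servo_line([p0[0],p0[1],.42],speed=.12)
r.wait(.1);d={n:r.snapshot(n) for n in("side","top")};pickle.dump(d,open("s4.pkl","wb"))
crop(d["side"],"side4",90,60,330,290,2.5);print(r.sense()["clock"])
E
```

```text
15.2167 0.2925 [0.3965742  0.18069423 0.29360818] [-0.68 -0.08  4.63]
16.3 [ 0.04  0.52 -0.26] 0.08779561904831587
17.7167
```

View pics/side4.png

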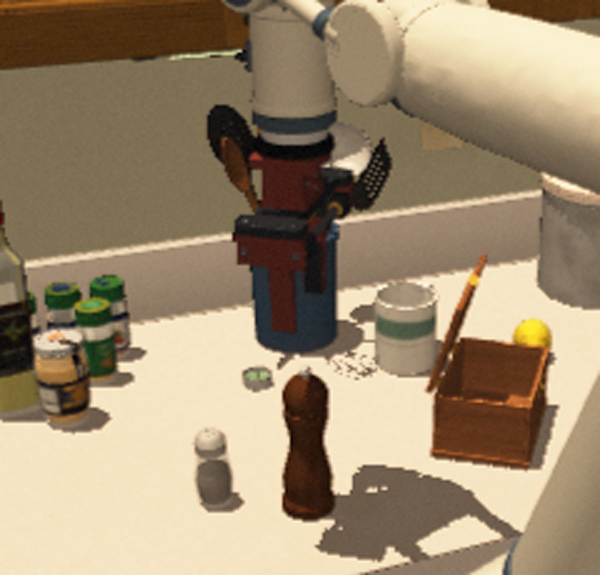

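The mill stands upright at (307,505) beside the salt, free of the fingers, and the lid is still open. Now I'll push the lid from behind with closed fingers along its arc.

```bash
python3 - <<'E'
from h import *
def lp(th,rr=.09,g=0.):
    u=np.array([-np.cos(th),0,np.sin(th)]);n=np.array([np.sin(th),0,np.cos(th)])
    return W(np.array([.058+.010,0,.083+.182])+rr*u+(.008+g)*n)
_,o=pose(O,0,-1)
r.grab(5)
P=lp(1.29,g=.05)
r.reach([P[0],P[1],.46],o);r.servo_line(P,speed=.15)
s=r.sense();f0=s["contact_force"];print(s["clock"],f0.round(2))
r.servo_line(lp(1.29,g=.006),speed=.08)
for th in np.linspace(1.2,0,13):
    r.servo_line(lp(th,g=-.001),speed=.08);s=r.sense();df=s["contact_force"]-f0
    print(round(th,2),df.round(1),end=" ")
    if np.linalg.norm(df)>20:break
print(s["clock"],s["tcp_pos"])
E
```

```text
20.725 [-0.4   0.14  0.71]
1.2 [ 0.4  0.1 -0.4] 1.1 [ 0.4  0.  -1.3] 1.0 [-0.  -0.7 -0.3] 0.9 [ 0.1 -0.2 -0.9] 0.8 [ 0.3 -0.8 -0.2] 0.7 [-0.3 -0.9 -0.9] 0.6 [ 0.4 -0.2 -0.9] 0.5 [ 0.2 -0.4 -1.8] 0.4 [ 0.5  0.2 -1.1] 0.3 [ 1.1 -0.4 -0.2] 0.2 [ 0.2 -0.5 -0.3] 0.1 [ 0.2 -1.  -0.7] 0.0 [0.7 0.6 6.1] 24.9667 [ 0.45621189 -0.09545133  0.27325121]
```

```bash
python3 - <<'E'
from h import *
p=r.sense()["tcp_pos"]
z=p[2]-.001
while z>.265:
    z-=.001;r.servo_line([p[0],p[1],z],speed=.02);s=r.sense()
    if s["contact_force"][2]>14:break
print(z,s["tcp_pos"],s["contact_force"].round(1))
r.wait(.4)
r.servo_line([p[0],p[1],.42],speed=.15)
r.reach([.42,-.40,.42],s["orientation"]);r.wait(.4)
s=r.sense();print(s["clock"],s["contact_force"].round(2))
d={n:r.snapshot(n) for n in("side","top")};pickle.dump(d,open("s5.pkl","wb"))
a=cv2.resize(d["side"]["frame"][140:300,150:310,::-1],None,fx=2.5,fy=2.5);b=cv2.resize(d["top"]["frame"][130:270,150:310,::-1],(400,350))
cv2.imwrite("pics/end.png",np.hstack([a[:350],b]))
E
```

```text
0.2702512128820892 [ 0.45629353 -0.09544216  0.27307909] [-5.1  1.5 16.3]
28.5917 [ 0.03  0.26 -0.75]
```

View pics/end.png

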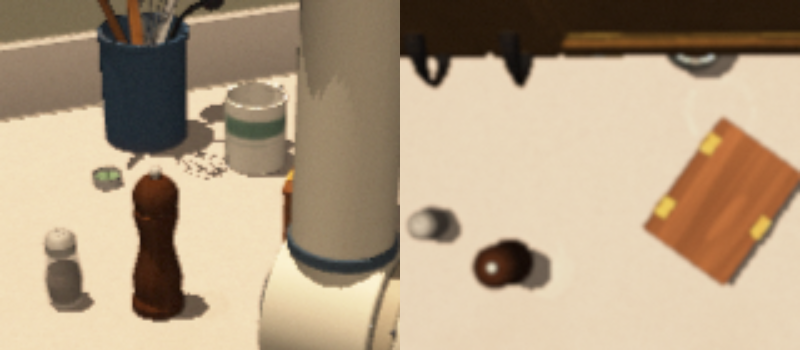

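The lid lies flat over the whole box. The fingertips met a hard stop at z = 0.091, which is its closed height, and the mill stands beside the salt.

```bash
python3 -c "
from station import r
print(r.hand_in())"
```

```text
the job is handed in; nothing more can be done
None
```

The job is handed in (no verdict returned): the mill stands upright about 95 mm from the salt shaker, the lid is fully closed, and the shaker, tin and lemon were left alone.

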